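# Show the crack-test panel through the hood slot

### The arm

A 7-joint arm with a two-finger parallel gripper is mounted at the origin on the work surface. World frame = base frame: x ahead of the robot, y to its left, z up, the work surface at z = 0. Lengths are in m, angles in rad, forces in N, time in s.
With the tool pointing down it reaches from about 0.4 to 0.85 m from the base axis. Payload 10.4 kg.
Tool frame: the origin (TCP) lies between the finger pads; the fingertips stand 11 mm ahead of it and the grasp point (between the pads) lies 8 mm behind it; y points along the fingers, x is the direction in which the jaws open and shut, and the axes are right-handed (so a half turn about y gives the same grasp; the last joint's range is limited). The gripper opens to 85 mm and grips with 20 to 120 N. Pads are 22 mm wide; open, the fingers measure 114 mm over their backs; the gripper's body (76 mm by 85 mm) begins 54 mm behind the grasp point. The pads swing forward as they close: fully open they stand 13 mm farther back than shut.
Start: joints at [1.312, 0.332, -0.065, 1.46, 0.022, 1.35, -0.088], TCP at [0.146, -0.608, 0.242] pointing down, gripper open.
Joint ranges: [-2.6, 2.6], [-0.5, 2.12], [-1.47, 1.34], [0.16, 2.42], [-1.27, 4.41], [0.06, 2.06], [-2.6, 2.6]. Speed limits (rad/s): [2.22, 2.22, 2.79, 2.79, 3.14, 3.14, 3.14].

### API

Orientations are given as a 3x3 rotation matrix whose columns are the frame's x, y, z axes.
In Python, from workcell import bot, viewer gives the robot as it stands.
- The arm moves only by the tool send_rows, never from a script. Its argument "rows" is a list of rows, each an object of numbers: "tx", "ty", "tz": the shift along the tool's x, y, z in cm; "turn": the turn about the tool's y in rad. A call has 1 to 12 rows; each row shifts and turns the pose as measured when the row begins, along the tool's axes as they then stand; what a row does not reach is not made up. A row lasts 1/8 s, in which the tool goes at most 62.5 mm and 10.7 degrees, less where a joint would pass 70% of its speed; a pose out of reach is approached as far as the arm can. A call with a gripper value outside its range is refused whole. "grip" is the finger opening in cm, from 0 to 8.54, set as the call begins (left out, the last holds). The fingers move at their own pace and stop on an object; the grip force is fixed at half the most. Time passes only in rows, so rows that do not move let the fingers close. It gives the time, the measured TCP pose, the force and the opening at its end, in the units of the state.
- bot.read_state(): the state, without advancing time (a new reading comes with each control period).
- viewer.snapshot(name): name is "scene" or "top"; returns the picture (400x640x3 uint8, red, green, blue); there is no depth.
- viewer.camera_params(name): a dict with "camera_matrix" (3x3 intrinsics, pixels), "rvec" (rotation vector, rad) and "tvec" (3), from world to camera coordinates, as OpenCV has them. Camera axes: x right, y down, z forward; pixel columns grow to the right and rows downward; lengths in m; the calibration is good to about 2 mm. A picture is of the moment at which its call begins. camera_params takes no time and is no camera call.
- bot.close_job(): hands the job in, once; it reports no verdict.
The state is a dict: "clock": time; "joints": joint angles; "joint_velocities": joint speeds; "effort": joint torques, N m; "tool_pos": TCP position; "eef_rot": TCP orientation; "force": force on the tool from outside, world axes, zero at the start; "moment": the same for the moment, N m; "opening": finger opening in m.
Only numpy, scipy, OpenCV 4.12 (cv2) and the standard library are available. Lean on these libraries where they do the work, as an engineer would, in place of code of your own. Each camera call takes 0.05 s, during which the arm holds its last target. There are 200 camera calls.

### The job

First plug the red interlock pin fully home into the terminal opening on the viewing hood and let go of it, so that the hood's UV lamps may run. Then take the yellow-gripped test panel out of the drip rack, pass it down through the slot in the hood's roof until the black line across it is level with the top of the roof, and finish holding it there in the gripper, upright and still, its grip kept clear above the roof. Leave the blue-gripped panel and everything else on the table where they are.

Things in the scene. Friction and masses are not known exactly. Their poses are not given: they have to be found in the camera images.
- pin_grip (a point): Centre of the red round plastic head (diameter 18, height 44 mm) of the interlock pin, which starts upright in the blue stand; z points up along the pin. Below the head is a brass shank of diameter 8 mm, 28 mm long, tapered to 3 mm over its last 5 mm. Mass about 60 g, loose.
- pin_tip (a point): Lower end of the pin's brass shank, on the axis, 50 mm below the centre of the red head; z up along the pin.
- stand: Blue block 50 x 50 x 55 mm high, fixed; origin at the centre of its underside. The pin stands in the 10 mm hole in the middle of its top; the red head rests on the top face at 55 mm, the shank is 28 mm deep in the hole.
- hood_slot (a point): Centre of the slot in the grey roof of the viewing hood, at the roof's top face (120 mm above the table); z up. The slot is 8 mm wide along this frame's x and 52 mm long along its y, goes through the 12 mm roof, and below it the hood is empty down to its floor 4 mm above the table. The hood is fixed; its grey roof is 110 x 110 mm, centred on the slot, with clear windows on the x sides.
- hood_socket (a point): Mouth of the round terminal opening (diameter 10, depth 34 mm) ringed with brass in the black column (110 x 50 x 120 mm high) that adjoins the hood's +y side; 80 mm along +y from the slot centre, at the same height and with the same axes. The pin is home when its red head rests on the column's top face, its shank 28 mm in; the head then stands 44 mm above the roof's level, so carry the panel clear of it.
- yellow_panel_grip (a point): Centre of the yellow plastic grip block on top of the steel test panel: 14 mm (own x) x 40 mm (own y) x 24 mm high (own z, up). Below it the steel panel is 6 mm thick (x), 50 mm wide (y) and 95 mm long, its lower 8 mm tapered to 3 mm thick with rounded corners. Mass about 0.24 kg, loose; starts upright in either place of the white rack. The panel is the same both ways round (half a turn about z).
- yellow_panel_line (a point): Middle of the black line (3 mm high) that runs across the yellow-gripped panel, 32 mm below the centre of the grip block (20 mm below the block's underside); z up along the panel.
- yellow_panel_tip (a point): Middle of the lower edge of the yellow-gripped panel, 107 mm below the centre of its grip block and 75 mm below the black line.
- blue_panel_grip (a point): Centre of the blue grip block of a second panel of the same shape in the other place of the rack; leave it there.
- rack_mid (a point): Middle of the top face of the white drip rack, 40 mm above the table; fixed, 70 mm (x) x 170 mm (y). It has two slots 8 x 52 mm, 35 mm deep, long sides along y, 42 mm to either side along y; a panel stands in each, its lower edge 5 mm above the table and its axes parallel to the rack's.
- tube: Bystander: steel tube with threads near its foot, diameter 72, 150 mm tall, standing; origin at the centre of its underside.
- can: Bystander: green can, diameter 64, 160 mm tall, standing; origin at the centre of its underside.
- coupling: Bystander: dark steel ring, diameter 90, 45 mm tall; origin at the centre of its underside.
- torch: Bystander: black hand torch, 140 mm long, 52 mm thick, lying; origin on the table under its middle.
- jar: Bystander: jar, diameter 72, 80 mm tall; origin at the centre of its underside.
- meter: Bystander: orange light meter, 80 x 50 x 30 mm, lying; origin at the centre of its underside.

How it is judged:
On the way, in this order (a step that is already met when the one before it is completed fails the run):
1. the pin is fully home in the terminal opening and let go (z of pin_tip in the frame of hood_socket below -0.024 m and horizontal distance between pin_tip and hood_socket below 0.004 m and angle between pin_grip's own z axis and vertical below 0.12 rad and contact force between the fingers and pin below 0.05 N), for 0.2 s.
2. the yellow-gripped panel's lower edge has passed down through the slot (z of yellow_panel_tip in the frame of hood_slot below -0.02 m and horizontal distance between yellow_panel_tip and hood_slot below 0.006 m), for 0.1 s.
At the end, for the whole second after the job is handed in: Yellow panel held by the fingers (over 1 N) in the slot, still (under 20 mm/s), black line within 7 mm of the roof top and 6 mm of the slot centre, upright within 0.1 rad; pin still home: 24 mm or more in, within 4 mm of the axis, tilt under 0.12 rad (z of pin_tip in the frame of hood_socket below -0.024 m and horizontal distance between pin_tip and hood_socket below 0.004 m and angle between pin_grip's own z axis and vertical below 0.12 rad and horizontal distance between yellow_panel_line and hood_slot below 0.006 m and angle between yellow_panel_grip's own z axis and vertical below 0.1 rad and z of yellow_panel_line in the frame of hood_slot between -0.007 and 0.007 m and contact force between the fingers and yellow_panel above 1 N and linear speed of yellow_panel below 0.02 m/s); the arm keeps its last pose, push and grip.
It fails at once if the blue-gripped panel is moved more than 25 mm (distance of blue_panel_grip from where it was at the start of the episode above 0.025 m).
It fails at once if the tube, can, coupling, torch, jar or meter is moved more than 25 mm (distance of any of tube, can, coupling, torch, jar, meter from where it was at the start of the episode above 0.025 m).
It also fails if it takes over 67 s, if anything falls off the work surface, if the arm or the gripper's body presses on something with over 40 N, if the wrist force passes 120 N, or if a joint passes its speed limit or range.

## Working session

There is one attempt and no reset: what is moved stays moved. The work goes in short steps, Python scripts to look and compute and a tool call to move; the robot and the scene stay as the last step left them, time stands still between calls to the robot, and variables do not carry over. Pictures are saved under pics/ and viewed, about 8 in all and at most 12, crops included, and the job is handed in when it is done.

Besides the shell and the picture viewer there is one more tool, called after "Call:" as a command line: name --argument value ..., lists and objects as JSON in quotes. send_rows: Moves the arm, as the interface text tells. Its arguments: {"type":"object","properties":{"rows":{"type":"array","items":{"type":"object","properties":{"tx":{"type":"number"},"ty":{"type":"number"},"tz":{"type":"number"},"turn":{"type":"number"}}}},"grip":{"type":"number"}},"required":["rows"]}

```bash
mkdir -p pics; python3 - <<'E'
from workcell import bot, viewer
import cv2, numpy as np
s=bot.read_state(); print({k:np.round(s[k],3).tolist() for k in s})
for n in("scene","top"):
    im=viewer.snapshot(n); cv2.imwrite(f"pics/{n}0.png",im[:,:,::-1]); p=viewer.camera_params(n)
    R=cv2.Rodrigues(np.array(p["rvec"],float))[0]; print(n,np.round(p["camera_matrix"],1).tolist(),np.round(R,3).tolist(),"pos",np.round(-R.T@np.ravel(p["tvec"]),3))
E
```

```text
{'clock': 0.0, 'joints': [1.312, 0.333, -0.065, 1.461, 0.022, 1.35, -0.088], 'joint_velocities': [-0.001, -0.0, 0.002, -0.001, -0.001, 0.001, -0.002], 'effort': [0.0, -62.545, 0.049, -39.16, 0.016, 0.01, -0.0], 'tool_pos': [0.146, -0.607, 0.242], 'eef_rot': [[0.234, -0.0, 0.972], [-0.972, 0.001, 0.234], [-0.001, -1.0, -0.0]], 'force': [-0.139, -0.039, -0.298], 'moment': [0.013, -0.006, -0.006], 'opening': 0.085}
scene [[409.8, 0.0, 318.6], [0.0, 409.8, 198.6], [0.0, 0.0, 1.0]] [[-0.784, 0.621, -0.006], [0.346, 0.429, -0.835], [-0.516, -0.656, -0.551]] pos [1.293 0.929 0.889]
top [[461.3, 0.0, 313.6], [0.0, 461.3, 203.4], [0.0, 0.0, 1.0]] [[-0.008, -1.0, 0.012], [-0.989, 0.006, -0.149], [0.149, -0.013, -0.989]] pos [0.359 0.015 1.592]
```

View pics/scene0.png

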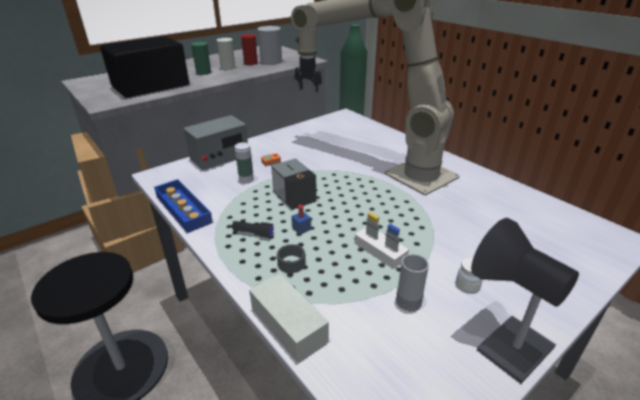

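View pics/top0.png

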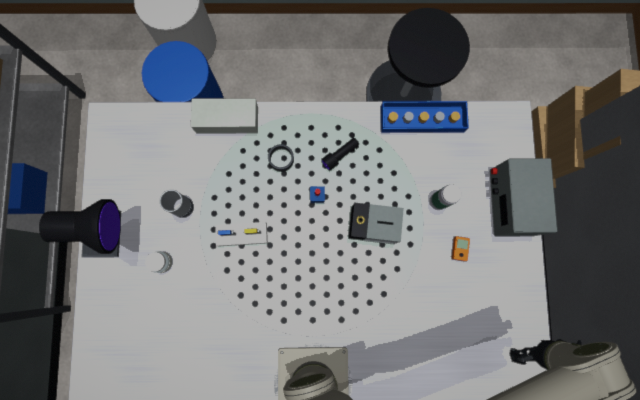

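Both views show everything: hood at top-view px (380,223), its terminal at (361,220), pin (317,192), yellow grip (251,231), blue grip (226,233). I'll enlarge these.

```bash
cat > h.py <<'E'
from workcell import bot, viewer
import cv2, numpy as np
def cam(n):
    p=viewer.camera_params(n); return np.array(p["camera_matrix"],float),cv2.Rodrigues(np.array(p["rvec"],float))[0],np.ravel(p["tvec"]).astype(float)
def ray(n,uv):
    K,R,t=cam(n); return -R.T@t, R.T@np.linalg.solve(K,[uv[0],uv[1],1])
def onz(n,uv,z):
    o,d=ray(n,uv); return o+d*(z-o[2])/d[2]
def proj(n,X):
    K,R,t=cam(n); q=K@(R@np.asarray(X,float)+t); return q[:2]/q[2]
def two(a,b):
    o1,d1=ray("top",a); o2,d2=ray("scene",b); s=np.linalg.lstsq(np.c_[d1,-d2],o2-o1,rcond=None)[0]
    p,q=o1+s[0]*d1,o2+s[1]*d2; return (p+q)/2,np.linalg.norm(p-q)
def blob(im,h0,h1,smin,box,vmin=60):
    hsv=cv2.cvtColor(im,cv2.COLOR_RGB2HSV); m=cv2.inRange(hsv,(h0,smin,vmin),(h1,255,255))
    k=np.zeros_like(m); x0,y0,x1,y1=box; k[y0:y1,x0:x1]=m[y0:y1,x0:x1]
    c=max(cv2.findContours(k,cv2.RETR_EXTERNAL,cv2.CHAIN_APPROX_NONE)[0],key=cv2.contourArea)
    z=np.zeros_like(m); cv2.drawContours(z,[c],-1,255,-1); ys,xs=np.nonzero(z)
    return np.array([xs.mean(),ys.mean()]),cv2.minAreaRect(c),(xs.min(),ys.min(),xs.max(),ys.max()),len(xs)
E
python3 - <<'E'
from h import *
t=cv2.imread("pics/top0.png"); s=cv2.imread("pics/scene0.png")
a=cv2.resize(t[180:250,205:415],None,fx=3.8,fy=3.8,interpolation=cv2.INTER_CUBIC)
b=cv2.resize(s[150:275,265:425],None,fx=2.5*1.0,fy=2.5,interpolation=cv2.INTER_CUBIC)
cv2.imwrite("pics/c.png",np.vstack([a,np.pad(b,((0,0),(0,a.shape[1]-b.shape[1]),(0,0)))])[:600])
t=t[:,:,::-1].copy(); s=s[:,:,::-1].copy()
for nm,h0,h1,sm,bt,bs in(("yellow",20,35,100,(235,220,270,245),(360,205,390,235)),("blue",100,130,120,(210,220,240,245),(380,218,405,245)),("red",0,8,120,(305,180,330,205),(290,200,315,225)),("stand",105,130,80,(300,180,335,210),(285,200,318,240))):
    A=blob(t,h0,h1,sm,bt); B=blob(s,h0,h1,sm,bs); print(nm,A,B,two(A[0],B[0]))
E
```

```text
yellow (array([250.38, 230.6 ]), ((250.5, 231.0), (4.0, 11.0), 90.0), (np.int64(245), np.int64(229), np.int64(256), np.int64(233)), 50) (array([372.83333333, 217.28333333]), ((372.60003662109375, 217.300048828125), (10.28591251373291, 6.260990142822266), 26.56505012512207), (np.int64(369), np.int64(213), np.int64(377), np.int64(222)), 60) (array([0.49539735, 0.19859035, 0.11155086]), np.float64(0.0013274143807724998))
blue (array([224.28846154, 232.25      ]), ((224.0, 232.0), (4.0, 12.0), 90.0), (np.int64(218), np.int64(230), np.int64(230), np.int64(234)), 52) (array([393.27083333, 228.29166667]), ((393.03839111328125, 228.19227600097656), (10.261953353881836, 4.714951515197754), 33.6900634765625), (np.int64(389), np.int64(224), np.int64(398), np.int64(233)), 48) (array([0.49021714, 0.2818035 , 0.11434341]), np.float64(0.0007331940825586413))
red (array([317.08333333, 191.83333333]), ((317.0, 192.0), (4.0, 2.0), 90.0), (np.int64(316), np.int64(190), np.int64(318), np.int64(194)), 12) (array([300.27777778, 206.27777778]), ((300.5000305175781, 206.5000457763672), (4.242640495300293, 4.242640495300293), 45.0), (np.int64(298), np.int64(204), np.int64(302), np.int64(209)), 18) (array([ 0.62476324, -0.01812691,  0.09410074]), np.float64(0.004179966441005955))
stand (array([317.13865546, 193.95798319]), ((317.5, 194.0), (16.0, 15.0), 90.0), (np.int64(310), np.int64(186), np.int64(325), np.int64(202)), 238) (array([301.05797101, 222.85144928]), ((301.6158447265625, 223.0426788330078), (19.435951232910156, 17.779476165771484), 83.6598129272461), (np.int64(292), np.int64(213), np.int64(310), np.int64(233)), 276) (array([ 0.62741007, -0.01794103,  0.02514644]), np.float64(0.0012383935006480798))
```

View pics/c.png

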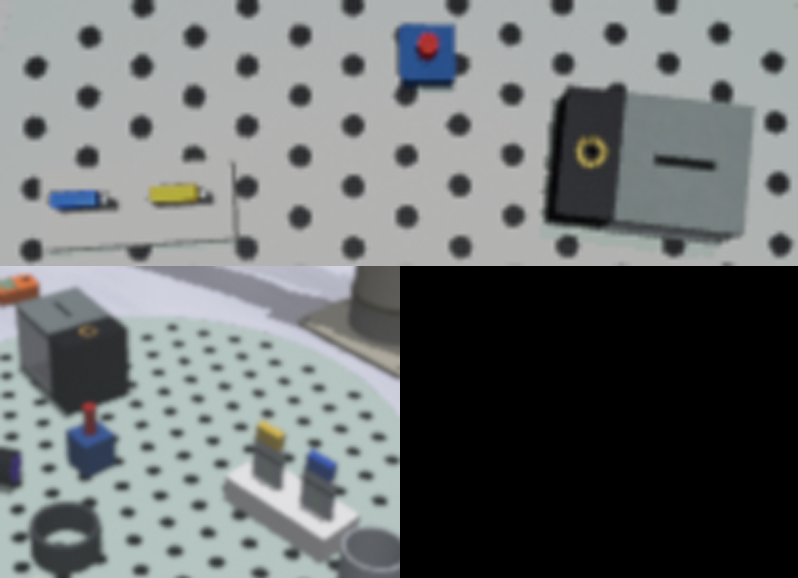

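The crops show the pin centred on its stand, a slightly turned rack, and the hood with slot near top px (385,223) and brass ring near (361,220). Next I measure slot, ring and roof outline.

```bash
python3 - <<'E'
from h import *
t=cv2.imread("pics/top0.png"); s=cv2.imread("pics/scene0.png")
g=cv2.cvtColor(t,cv2.COLOR_BGR2GRAY).astype(float)
x0,y0,x1,y1=374,217,397,230; w=np.clip(95-g[y0:y1,x0:x1],0,None); yy,xx=np.mgrid[y0:y1,x0:x1]
slot=np.array([(w*xx).sum(),(w*yy).sum()])/w.sum(); C=np.cov(np.c_[xx.ravel(),yy.ravel()].T,aweights=w.ravel()); ev=np.linalg.eigh(C)[1][:,1]
P=onz("top",slot,.12); e=onz("top",slot-ev*np.sign(ev[0])*8,.12)-P
print("slot",slot,P,"yaw",np.arctan2(-e[0],e[1]))
hsv=cv2.cvtColor(t,cv2.COLOR_BGR2HSV); 
x0,y0,x1,y1=355,213,367,227; r=t[y0:y1,x0:x1].astype(float); w=np.clip(r[:,:,2]-r[:,:,0]-25,0,None); yy,xx=np.mgrid[y0:y1,x0:x1]
ring=np.array([(w*xx).sum(),(w*yy).sum()])/w.sum(); Q=onz("top",ring,.12); d=Q-P
print("ring",ring,Q,"dist",np.linalg.norm(d),"yaw",np.arctan2(-d[0],d[1]))
for p in((570,88),(755,105),(742,238)): q=np.array(p)/3.8+(205-.37,180-.37); print("roof corner",q,onz("top",q,.12))
# scene ring
s_=s.astype(float); x0,y0,x1,y1=292,170,310,182; r=s_[y0:y1,x0:x1]; w=np.clip(r[:,:,2]-r[:,:,0]-20,0,None); yy,xx=np.mgrid[y0:y1,x0:x1]
rs=np.array([(w*xx).sum(),(w*yy).sum()])/w.sum(); print("scene ring",rs,onz("scene",rs,.12),two(ring,rs))
# grips: weighted
for nm,f,bt,z in(("yel",lambda r:np.clip(np.minimum(r[:,:,1],r[:,:,2])-r[:,:,0]-30,0,80),(240,224,262,238),.124),("blu",lambda r:np.clip(r[:,:,0]-r[:,:,2]-40,0,80),(213,226,237,239),.124),("red",lambda r:np.clip(r[:,:,2]-r[:,:,1]-40,0,None),(310,184,325,200),.099)):
    x0,y0,x1,y1=bt; w=f(t[y0:y1,x0:x1].astype(float)); yy,xx=np.mgrid[y0:y1,x0:x1]; c=np.array([(w*xx).sum(),(w*yy).sum()])/w.sum()
    print(nm,c,w.sum()/80,onz("top",c,z))
print("pin base check, stand hole proj", proj("top",[.6275,-.018,.055]))
for n,uv in(("top",(317.1,193.3)),): print("stand top",onz(n,uv,.055))
E
```

```text
slot [384.80261723 222.38495093] [ 0.51759434 -0.23295976  0.12      ] yaw -0.12184078835363081
ring [360.1171108  219.73281907] [ 0.52670372 -0.15372538  0.12      ] dist 0.07975629481213528 yaw -0.11446491435571483
roof corner [354.63       202.78789474] [ 0.58190493 -0.13724817  0.12      ]
roof corner [403.31421053 207.26157895] [ 0.56629141 -0.29442305  0.12      ]
roof corner [399.89315789 242.26157895] [ 0.45346203 -0.27926353  0.12      ]
scene ring [298.75958188 175.59581882] [ 0.53259348 -0.15546559  0.12      ] (array([ 0.52905584, -0.15576762,  0.11808848]), np.float64(0.005541984990361852))
yel [250.21698931 230.48598671] 43.2625 [0.49416305 0.19804702 0.124     ]
blu [223.80835913 232.00185759] 40.375 [0.4899182  0.28187397 0.124     ]
red [317.17375231 191.16697474] 20.2875 [ 0.62450294 -0.01698149  0.099     ]
pin base check, stand hole proj [317.21032898 192.57517406]
stand top [ 0.62501464 -0.01760369  0.055     ]
```

Call:
send_rows --rows '[{"turn": -0.167},{"turn": -0.167},{"turn": -0.167},{"turn": -0.167},{"turn": -0.167},{"turn": -0.167},{"turn": -0.167},{"turn": -0.167},{}]' --grip 5

```text
$.rows[0]: bad value
```

```bash
cat >> h.py <<'E'
def go(x,y,z,yaw=0.):
    s=bot.read_state(); R=np.array(s["eef_rot"]); d=R.T@(np.array([x,y,z])-s["tool_pos"])*100
    a=np.arctan2(R[1,0],R[0,0]); print("t",round(s["clock"],2),"pos",np.round(s["tool_pos"],4),"yaw %.3f tilt %.3f"%(a,np.arccos(min(1,-R[2,1]))),"F",np.round(s["force"],1),"op %.4f"%s["opening"])
    print("tx %.2f ty %.2f tz %.2f turn %.3f"%(*d,a-yaw))
E
python3 -c "
from h import *
go(.6245,-.017,.2)"
```

```text
t 0.1 pos [ 0.146  -0.6074  0.2416] yaw -1.335 tilt 0.001 F [0.5 0.5 0.4] op 0.0857
tx -46.22 ty 4.22 tz 60.33 turn -1.335
```

Call:
send_rows --rows '[{"tx": 0,"ty": 0,"tz": 0,"turn": -0.167},{"tx": 0,"ty": 0,"tz": 0,"turn": -0.167},{"tx": 0,"ty": 0,"tz": 0,"turn": -0.167},{"tx": 0,"ty": 0,"tz": 0,"turn": -0.167},{"tx": 0,"ty": 0,"tz": 0,"turn": -0.167},{"tx": 0,"ty": 0,"tz": 0,"turn": -0.167},{"tx": 0,"ty": 0,"tz": 0,"turn": -0.167},{"tx": 0,"ty": 0,"tz": 0,"turn": -0.167},{"tx": 0,"ty": 0,"tz": 0,"turn": 0}]' --grip 5

```text
clock: 1.23
tool_pos: [0.1453, -0.6054, 0.237]
eef_rot: [[0.999, -0.003, -0.043], [0.043, 0.009, 0.999], [-0.002, -1.0, 0.009]]
force: [0.0, -0.5, -0.6]
opening: 0.05
```

```bash
python3 -c "
from h import *
go(.6245,-.017,.2)"
```

```text
t 1.23 pos [ 0.1453 -0.6054  0.237 ] yaw 0.043 tilt 0.010 F [ 0.  -0.5 -0.6] op 0.0500
tx 50.41 ty 4.12 tz 56.69 turn 0.043
```

Call:
send_rows --rows '[{"tx": 4,"ty": 0,"tz": 4.5,"turn": 0.02},{"tx": 4,"ty": 0,"tz": 4.5,"turn": 0.02},{"tx": 4,"ty": 0,"tz": 4.5,"turn": 0},{"tx": 4,"ty": 0,"tz": 4.5,"turn": 0},{"tx": 4,"ty": 0,"tz": 4.5,"turn": 0},{"tx": 4,"ty": 0,"tz": 4.5,"turn": 0},{"tx": 4,"ty": 0,"tz": 4.5,"turn": 0},{"tx": 4,"ty": 0,"tz": 4.5,"turn": 0},{"tx": 4,"ty": 0,"tz": 4.5,"turn": 0},{"tx": 4,"ty": 0,"tz": 4.5,"turn": 0},{"tx": 4,"ty": 0,"tz": 4.5,"turn": 0},{"tx": 0,"ty": 0,"tz": 0,"turn": 0}]'

```text
clock: 2.72
tool_pos: [0.6055, -0.1029, 0.2381]
eef_rot: [[0.998, -0.003, 0.06], [-0.06, 0.011, 0.998], [-0.004, -1.0, 0.011]]
force: [0.1, -0.6, -0.5]
opening: 0.0501
```

```bash
python3 -c "
from h import *
go(.6245,-.017,.18)"
```

```text
t 2.73 pos [ 0.6055 -0.1029  0.2381] yaw -0.060 tilt 0.011 F [ 0.1 -0.6 -0.5] op 0.0501
tx 1.40 ty 5.90 tz 8.62 turn -0.060
```

Call:
send_rows --rows '[{"tx": 0.7,"ty": 1,"tz": 4.3,"turn": -0.03},{"tx": 0.7,"ty": 1,"tz": 4.3,"turn": -0.03},{"tx": 0,"ty": 2,"tz": 0,"turn": 0},{"tx": 0,"ty": 2,"tz": 0,"turn": 0},{"tx": 0,"ty": 0,"tz": 0,"turn": 0}]'

```text
clock: 3.35
tool_pos: [0.6227, -0.02, 0.1749]
eef_rot: [[1.0, -0.006, 0.019], [-0.019, 0.008, 1.0], [-0.006, -1.0, 0.008]]
force: [-0.2, -0.1, 1.6]
opening: 0.0499
```

```bash
python3 -c "
from h import *
go(.6250,-.017,.075)
for n in('top','scene'): cv2.imwrite(f'pics/{n}1.png',viewer.snapshot(n)[:,:,::-1])
a=cv2.imread('pics/top1.png')[160:235,270:370];b=cv2.imread('pics/scene1.png')[150:250,260:360]
cv2.imwrite('pics/d.png',np.hstack([cv2.resize(a,(400,300),interpolation=2),cv2.resize(b,(300,300),interpolation=2)]))"
```

```text
t 3.35 pos [ 0.6227 -0.02    0.1749] yaw -0.019 tilt 0.010 F [-0.2 -0.1  1.6] op 0.0499
tx 0.28 ty 9.99 tz 0.22 turn -0.019
```

View pics/d.png

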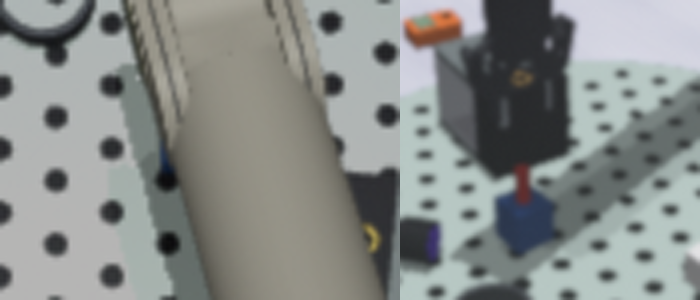

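The arm hides the pin in the top view; the scene view has the open fingers above the pin head (crop (522,185)). Descending.

Call:
send_rows --rows '[{"tx": 0.25,"ty": 2,"tz": 0.3,"turn": 0},{"tx": 0,"ty": 2,"tz": 0,"turn": 0},{"tx": 0,"ty": 2,"tz": 0,"turn": 0},{"tx": 0,"ty": 2,"tz": 0,"turn": 0},{"tx": 0,"ty": 1,"tz": 0,"turn": 0},{"tx": 0,"ty": 0.6,"tz": 0,"turn": 0},{"tx": 0,"ty": 0,"tz": 0,"turn": 0}]'

```text
clock: 4.32
tool_pos: [0.6264, -0.0176, 0.0749]
eef_rot: [[1.0, -0.003, 0.022], [-0.022, 0.008, 1.0], [-0.003, -1.0, 0.008]]
force: [0.3, 1.1, 0.6]
opening: 0.0501
```

```bash
python3 -c "
from h import *
go(.6250,-.017,.075)"
```

```text
t 4.33 pos [ 0.6264 -0.0176  0.0749] yaw -0.022 tilt 0.008 F [0.3 1.1 0.6] op 0.0501
tx -0.14 ty -0.01 tz 0.05 turn -0.022
```

Close, then read where the jaws settle.

Call:
send_rows --rows '[{"tx": 0,"ty": 0,"tz": 0,"turn": 0},{"tx": 0,"ty": 0,"tz": 0,"turn": 0},{"tx": 0,"ty": 0,"tz": 0,"turn": 0},{"tx": 0,"ty": 0,"tz": 0,"turn": 0},{"tx": 0,"ty": 0,"tz": 0,"turn": 0},{"tx": 0,"ty": 0,"tz": 0,"turn": 0}]' --grip 0.5

```text
clock: 5.08
tool_pos: [0.6275, -0.0176, 0.0768]
eef_rot: [[1.0, 0.0, 0.022], [-0.022, 0.007, 1.0], [0.0, -1.0, 0.008]]
force: [-0.7, -1.2, -1.4]
opening: 0.0165
```

```bash
python3 -c "
from h import *
go(.6250,-.017,.14)"
```

```text
t 5.08 pos [ 0.6275 -0.0176  0.0768] yaw -0.022 tilt 0.008 F [-0.7 -1.2 -1.4] op 0.0165
tx -0.25 ty -6.32 tz 0.10 turn -0.022
```

Call:
send_rows --rows '[{"tx": 0,"ty": -2,"tz": 0,"turn": 0},{"tx": 0,"ty": -3,"tz": 0,"turn": 0},{"tx": 0,"ty": -4,"tz": 0,"turn": 0},{"tx": 0,"ty": -4,"tz": 0,"turn": 0},{"tx": -2.5,"ty": 0,"tz": -3.4,"turn": 0},{"tx": -2.5,"ty": 0,"tz": -3.4,"turn": 0},{"tx": -2.5,"ty": 0,"tz": -3.4,"turn": 0},{"tx": -1.5,"ty": 0,"tz": -2.4,"turn": 0},{"tx": 0,"ty": 0,"tz": 0,"turn": 0},{"tx": 0,"ty": 0,"tz": 0,"turn": 0}]'

```text
clock: 6.32
tool_pos: [0.5341, -0.1434, 0.2234]
eef_rot: [[1.0, 0.011, 0.018], [-0.018, 0.006, 1.0], [0.011, -1.0, 0.006]]
force: [0.7, -0.2, -0.4]
opening: 0.0164
```

```bash
python3 -c "
from h import *
go(.5294,-.154,.19,-.022)"
```

```text
t 6.33 pos [ 0.5341 -0.1434  0.2234] yaw -0.018 tilt 0.013 F [ 0.7 -0.2 -0.4] op 0.0164
tx -0.49 ty 3.33 tz -1.09 turn 0.004
```

Call:
send_rows --rows '[{"tx": -0.25,"ty": 1,"tz": -0.55,"turn": 0},{"tx": -0.25,"ty": 1,"tz": -0.5,"turn": 0},{"tx": 0,"ty": 1,"tz": 0,"turn": 0},{"tx": 0,"ty": 0.5,"tz": 0,"turn": 0},{"tx": 0,"ty": 0,"tz": 0,"turn": 0}]'

```text
clock: 6.95
tool_pos: [0.5297, -0.1514, 0.1852]
eef_rot: [[1.0, 0.01, 0.014], [-0.014, 0.007, 1.0], [0.01, -1.0, 0.008]]
force: [-0.1, 0.2, -1.2]
opening: 0.0166
```

```bash
python3 -c "
from h import *
go(.5289,-.154,.175,-.022)
for n in('top','scene'): cv2.imwrite(f'pics/{n}2.png',viewer.snapshot(n)[:,:,::-1])
a=cv2.imread('pics/top2.png')[190:250,320:420];b=cv2.imread('pics/scene2.png')[130:205,260:335]
cv2.imwrite('pics/e.png',np.hstack([cv2.resize(a,(350,210),interpolation=2),cv2.resize(b,(450,450),interpolation=2)[:210]]) if 0 else cv2.resize(b,(600,600),interpolation=2))"
```

```text
t 6.95 pos [ 0.5297 -0.1514  0.1852] yaw -0.014 tilt 0.013 F [-0.1  0.2 -1.2] op 0.0166
tx -0.09 ty 1.01 tz -0.27 turn 0.008
```

View pics/e.png

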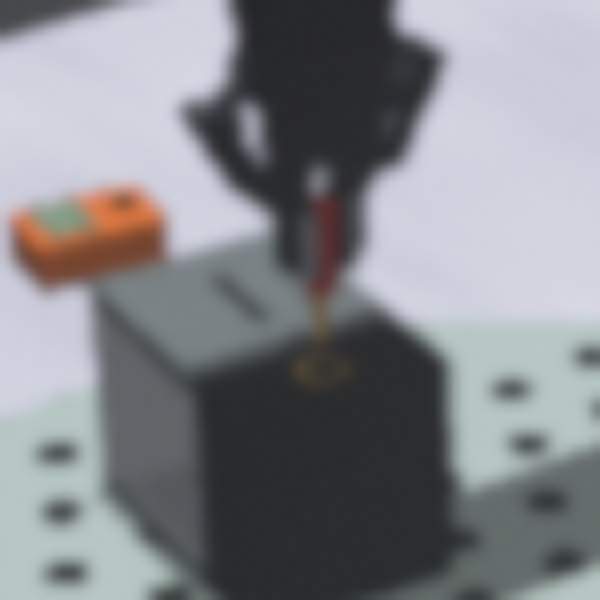

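The tip (322,338 in crop) stands over the brass ring (322,368), as it should be for 15 mm height. Inserting.

Call:
send_rows --rows '[{"tx": -0.07,"ty": 0.5,"tz": -0.2,"turn": 0},{"tx": 0,"ty": 0.5,"tz": 0,"turn": 0},{"tx": 0,"ty": 0.4,"tz": 0,"turn": 0},{"tx": 0,"ty": 0.4,"tz": 0,"turn": 0},{"tx": 0,"ty": 0,"tz": 0,"turn": 0}]'

```text
clock: 7.68
tool_pos: [0.5297, -0.1535, 0.1669]
eef_rot: [[1.0, 0.012, 0.014], [-0.014, 0.007, 1.0], [0.012, -1.0, 0.007]]
force: [0.6, -0.1, -1.0]
opening: 0.0166
```

```bash
python3 -c "
from h import *
go(.529,-.153,.142,-.022)"
```

```text
t 7.67 pos [ 0.5297 -0.1535  0.1669] yaw -0.014 tilt 0.013 F [ 0.6 -0.1 -1. ] op 0.0166
tx -0.10 ty 2.49 tz 0.03 turn 0.008
```

Call:
send_rows --rows '[{"tx": -0.05,"ty": 0.4,"tz": 0,"turn": 0},{"tx": 0,"ty": 0.4,"tz": 0,"turn": 0},{"tx": 0,"ty": 0.4,"tz": 0,"turn": 0},{"tx": 0,"ty": 0,"tz": 0,"turn": 0}]'

```text
clock: 8.18
tool_pos: [0.529, -0.1536, 0.1541]
eef_rot: [[1.0, 0.011, 0.014], [-0.014, 0.006, 1.0], [0.011, -1.0, 0.007]]
force: [-0.5, -0.5, -1.1]
opening: 0.0168
```

Going in freely (16 mm deep, no side force).

Call:
send_rows --rows '[{"tx": 0,"ty": 0.4,"tz": 0,"turn": 0},{"tx": 0,"ty": 0.4,"tz": 0,"turn": 0},{"tx": 0,"ty": 0.3,"tz": 0,"turn": 0},{"tx": 0,"ty": 0.2,"tz": 0,"turn": 0},{"tx": 0,"ty": 0,"tz": 0,"turn": 0}]'

```text
clock: 8.8
tool_pos: [0.5291, -0.1537, 0.1411]
eef_rot: [[1.0, 0.011, 0.014], [-0.014, 0.006, 1.0], [0.011, -1.0, 0.006]]
force: [-2.8, 0.7, 1.8]
opening: 0.0164
```

Home (head on column, +3 N). Release gently and lift.

Call:
send_rows --rows '[{"tx": 0,"ty": 0,"tz": 0,"turn": 0},{"tx": 0,"ty": 0,"tz": 0,"turn": 0},{"tx": 0,"ty": 0,"tz": 0,"turn": 0},{"tx": 0,"ty": 0,"tz": 0,"turn": 0},{"tx": 0,"ty": 0,"tz": 0,"turn": 0}]' --grip 5

```text
clock: 9.43
tool_pos: [0.53, -0.1534, 0.1412]
eef_rot: [[1.0, 0.013, 0.014], [-0.014, 0.006, 1.0], [0.013, -1.0, 0.006]]
force: [0.4, 0.2, -0.2]
opening: 0.0503
```

Call:
send_rows --rows '[{"tx": 0,"ty": -2,"tz": 0,"turn": 0},{"tx": 0,"ty": -3,"tz": 0,"turn": 0},{"tx": 0,"ty": -4,"tz": 0,"turn": 0},{"tx": 0,"ty": -3,"tz": 2,"turn": 0},{"tx": 0,"ty": 0,"tz": 5,"turn": 0},{"tx": 0,"ty": 0,"tz": 5,"turn": 0},{"tx": 0,"ty": 0,"tz": 5,"turn": 0},{"tx": 0,"ty": 0,"tz": 5,"turn": 0},{"tx": 0,"ty": 0,"tz": 5,"turn": 0},{"tx": 0,"ty": 0,"tz": 5,"turn": 0},{"tx": 0,"ty": 0,"tz": 0,"turn": 0}]'

```text
clock: 10.8
tool_pos: [0.5338, 0.1766, 0.2834]
eef_rot: [[1.0, 0.027, 0.015], [-0.015, 0.006, 1.0], [0.027, -1.0, 0.006]]
force: [-0.4, -1.4, -0.2]
opening: 0.0498
```

```bash
python3 -c "
from h import *
go(.496,.1985,.2,.06)
for n in('top','scene'): cv2.imwrite(f'pics/{n}3.png',viewer.snapshot(n)[:,:,::-1])
a=cv2.imread('pics/top3.png')[170:250,200:410];b=cv2.imread('pics/scene3.png')[140:240,260:420]
cv2.imwrite('pics/f.png',np.vstack([cv2.resize(a,(735,280),interpolation=2),np.pad(cv2.resize(b,(480,300),interpolation=2),((0,0),(0,255),(0,0)))]))"
```

```text
t 10.8 pos [0.5338 0.1766 0.2834] yaw -0.015 tilt 0.028 F [-0.4 -1.4 -0.2] op 0.0498
tx -4.04 ty 8.25 tz 2.09 turn -0.075
```

View pics/f.png

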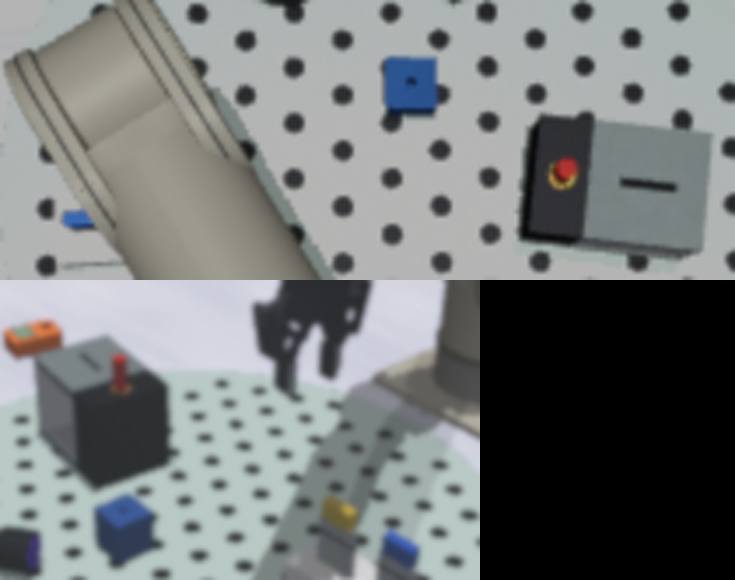

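The pin stands home in the brass ring and the stand is empty; everything else is unmoved. Now to the yellow panel, correcting for the +2.7 mm x bias of the top view that the pin and terminal both showed.

Call:
send_rows --rows '[{"tx": -1.8,"ty": 1,"tz": 1,"turn": -0.035},{"tx": -1.9,"ty": 2,"tz": 1.1,"turn": -0.035},{"tx": 0,"ty": 3,"tz": 0,"turn": 0},{"tx": 0,"ty": 2.5,"tz": 0,"turn": 0},{"tx": 0,"ty": 0,"tz": 0,"turn": 0},{"tx": 0,"ty": 0,"tz": 0,"turn": 0}]'

```text
clock: 11.65
tool_pos: [0.5033, 0.1851, 0.1995]
eef_rot: [[0.999, 0.033, -0.038], [0.038, -0.0, 0.999], [0.033, -0.999, -0.002]]
force: [-0.7, 0.4, 0.6]
opening: 0.0501
```

```bash
python3 -c "
from h import *
go(.4969,.198,.107,.05)"
```

```text
t 11.65 pos [0.5033 0.1851 0.1995] yaw 0.038 tilt 0.033 F [-0.7  0.4  0.6] op 0.0501
tx -0.89 ty 9.22 tz 1.32 turn -0.012
```

Call:
send_rows --rows '[{"tx": -0.8,"ty": 0.5,"tz": 1.3,"turn": -0.012},{"tx": -0.2,"ty": 1,"tz": 0.2,"turn": 0},{"tx": 0,"ty": 1,"tz": 0,"turn": 0},{"tx": 0,"ty": 1,"tz": 0,"turn": 0},{"tx": 0,"ty": 0,"tz": 0,"turn": 0},{"tx": 0,"ty": 0,"tz": 0,"turn": 0}]'

```text
clock: 12.4
tool_pos: [0.494, 0.2008, 0.1633]
eef_rot: [[0.998, 0.035, -0.05], [0.05, 0.0, 0.999], [0.035, -0.999, -0.002]]
force: [-0.0, -0.1, -0.4]
opening: 0.0499
```

```bash
python3 -c "
from h import *
go(.4969,.198,.107,.05)"
```

```text
t 12.4 pos [0.494  0.2008 0.1633] yaw 0.050 tilt 0.035 F [-0.  -0.1 -0.4] op 0.0499
tx 0.08 ty 5.64 tz -0.29 turn -0.000
```

Tool tilt has drifted to 0.035 rad; test whether a quick +x step and slow return takes it back.

Call:
send_rows --rows '[{"tx": 6,"ty": 0,"tz": 0,"turn": 0},{"tx": 6,"ty": 0,"tz": 0,"turn": 0},{"tx": 0,"ty": 0,"tz": 0,"turn": 0},{"tx": 0,"ty": 0,"tz": 0,"turn": 0}]'

```text
clock: 12.9
tool_pos: [0.6163, 0.2063, 0.1668]
eef_rot: [[0.998, 0.034, -0.05], [0.05, -0.002, 0.999], [0.033, -0.999, -0.004]]
force: [-1.3, -0.0, -0.3]
opening: 0.0498
```

Call:
send_rows --rows '[{"tx": -1,"ty": 0,"tz": 0,"turn": 0},{"tx": -1,"ty": 0,"tz": 0,"turn": 0},{"tx": -1,"ty": 0,"tz": 0,"turn": 0},{"tx": -1,"ty": 0,"tz": 0,"turn": 0},{"tx": -1,"ty": 0,"tz": 0,"turn": 0},{"tx": -1,"ty": 0,"tz": 0,"turn": 0},{"tx": -1,"ty": 0,"tz": 0,"turn": 0},{"tx": -1,"ty": 0,"tz": 0,"turn": 0},{"tx": -1,"ty": 0,"tz": 0,"turn": 0},{"tx": 0,"ty": 0,"tz": 0,"turn": 0}]'

```text
clock: 14.15
tool_pos: [0.5174, 0.2014, 0.1652]
eef_rot: [[0.998, 0.036, -0.052], [0.052, -0.004, 0.999], [0.036, -0.999, -0.006]]
force: [0.3, 0.4, 0.4]
opening: 0.05
```

```bash
python3 -c "
from h import *
go(.4969,.198,.107,.05)"
```

```text
t 14.15 pos [0.5174 0.2014 0.1652] yaw 0.052 tilt 0.036 F [0.3 0.4 0.4] op 0.0500
tx -2.28 ty 5.74 tz -0.20 turn 0.002
```

No real effect; 0.036 rad is tolerable, and I'll allow for it. Descending to grasp.

Call:
send_rows --rows '[{"tx": -1.2,"ty": 0,"tz": -0.1,"turn": 0},{"tx": -1,"ty": 0,"tz": -0.1,"turn": 0},{"tx": 0,"ty": 1,"tz": 0,"turn": 0},{"tx": 0,"ty": 1,"tz": 0,"turn": 0},{"tx": 0,"ty": 1,"tz": 0,"turn": 0},{"tx": 0,"ty": 1,"tz": 0,"turn": 0},{"tx": 0,"ty": 1,"tz": 0,"turn": 0},{"tx": 0,"ty": 0.5,"tz": 0,"turn": 0},{"tx": 0,"ty": 0,"tz": 0,"turn": 0}]'

```text
clock: 15.28
tool_pos: [0.4964, 0.1976, 0.1044]
eef_rot: [[0.998, 0.035, -0.051], [0.051, -0.004, 0.999], [0.034, -0.999, -0.006]]
force: [1.1, 0.0, 0.9]
opening: 0.0498
```

```bash
python3 -c "
from h import *
go(.4969,.198,.107,.05)"
```

```text
t 15.28 pos [0.4964 0.1976 0.1044] yaw 0.051 tilt 0.035 F [1.1 0.  0.9] op 0.0498
tx 0.06 ty -0.26 tz 0.04 turn 0.001
```

Call:
send_rows --rows '[{"tx": 0,"ty": -0.2,"tz": 0,"turn": 0},{"tx": 0,"ty": 0,"tz": 0,"turn": 0},{"tx": 0,"ty": 0,"tz": 0,"turn": 0},{"tx": 0,"ty": 0,"tz": 0,"turn": 0},{"tx": 0,"ty": 0,"tz": 0,"turn": 0},{"tx": 0,"ty": 0,"tz": 0,"turn": 0},{"tx": 0,"ty": 0,"tz": 0,"turn": 0}]' --grip 0.3

```text
clock: 16.15
tool_pos: [0.4959, 0.1978, 0.1073]
eef_rot: [[0.998, 0.034, -0.051], [0.052, -0.004, 0.999], [0.034, -0.999, -0.006]]
force: [-2.5, -0.1, 0.8]
opening: 0.0133
```

Call:
send_rows --rows '[{"tx": 0,"ty": -1,"tz": 0,"turn": 0},{"tx": 0,"ty": -1,"tz": 0,"turn": 0},{"tx": 0,"ty": -1.5,"tz": 0,"turn": 0},{"tx": 0,"ty": -2,"tz": 0,"turn": 0},{"tx": 0,"ty": -2,"tz": 0,"turn": 0},{"tx": 0,"ty": -2,"tz": 0,"turn": 0},{"tx": 0,"ty": -2,"tz": 0,"turn": 0},{"tx": 0,"ty": -2,"tz": 0,"turn": 0},{"tx": 0,"ty": -2,"tz": 0,"turn": 0},{"tx": 0,"ty": -2,"tz": 0,"turn": 0},{"tx": 0,"ty": -2,"tz": 0,"turn": 0},{"tx": 0,"ty": -2,"tz": 0,"turn": 0}]'

```text
clock: 17.65
tool_pos: [0.4868, 0.2001, 0.3412]
eef_rot: [[0.998, 0.043, -0.054], [0.055, -0.003, 0.999], [0.043, -0.999, -0.006]]
force: [0.1, 0.0, -3.2]
opening: 0.0132
```

```bash
python3 -c "
from h import *
go(.5203,-.2332,.317,-.117)"
```

```text
t 17.65 pos [0.4868 0.2001 0.3412] yaw 0.055 tilt 0.043 F [ 0.1  0.  -3.2] op 0.0132
tx 0.87 ty 2.70 tz -43.44 turn 0.172
```

Call:
send_rows --rows '[{"tx": 0,"ty": 0,"tz": 0,"turn": 0.086},{"tx": 0,"ty": 0,"tz": 0,"turn": 0.086},{"tx": 0.8,"ty": 0,"tz": -3,"turn": 0},{"tx": 0.8,"ty": 0,"tz": -4.5,"turn": 0},{"tx": 0.8,"ty": 0,"tz": -4.5,"turn": 0},{"tx": 0.8,"ty": 0,"tz": -4.5,"turn": 0},{"tx": 0.8,"ty": 0,"tz": -4.5,"turn": 0},{"tx": 0.8,"ty": 0,"tz": -4.5,"turn": 0},{"tx": 0.8,"ty": 0,"tz": -4.5,"turn": 0},{"tx": 0.8,"ty": 0,"tz": -4.5,"turn": 0},{"tx": 0.8,"ty": 0,"tz": -4.5,"turn": 0},{"tx": 0,"ty": 0,"tz": -2,"turn": 0}]'

```text
clock: 19.15
tool_pos: [0.5089, -0.2202, 0.3622]
eef_rot: [[0.992, 0.062, 0.108], [-0.108, -0.003, 0.994], [0.062, -0.998, 0.004]]
force: [-0.0, 1.3, -3.0]
opening: 0.0129
```

```bash
python3 -c "
from h import *
go(.5203,-.2332,.29,-.117)"
```

```text
t 19.15 pos [ 0.5089 -0.2202  0.3622] yaw -0.108 tilt 0.062 F [-0.   1.3 -3. ] op 0.0129
tx 0.83 ty 7.28 tz -1.19 turn 0.009
```

Call:
send_rows --rows '[{"tx": 0.4,"ty": 1,"tz": -0.6,"turn": 0.009},{"tx": 0.4,"ty": 2,"tz": -0.6,"turn": 0},{"tx": 0,"ty": 2,"tz": 0,"turn": 0},{"tx": 0,"ty": 2,"tz": 0,"turn": 0},{"tx": 0,"ty": 2,"tz": 0,"turn": 0},{"tx": 0,"ty": 1,"tz": 0,"turn": 0},{"tx": 0,"ty": 0,"tz": 0,"turn": 0}]'

```text
clock: 20.02
tool_pos: [0.5233, -0.2257, 0.2554]
eef_rot: [[0.992, 0.06, 0.107], [-0.107, 0.001, 0.994], [0.06, -0.998, 0.008]]
force: [0.5, 0.0, -2.0]
opening: 0.013
```

```bash
python3 -c "
from h import *
go(.515,-.2332,.25,-.117)
for n in('top','scene'): cv2.imwrite(f'pics/{n}4.png',viewer.snapshot(n)[:,:,::-1])
b=cv2.imread('pics/scene4.png')[110:210,245:345]
cv2.imwrite('pics/g.png',cv2.resize(b,(600,600),interpolation=2))"
```

```text
t 20.02 pos [ 0.5233 -0.2257  0.2554] yaw -0.108 tilt 0.060 F [ 0.5  0.  -2. ] op 0.0130
tx -0.77 ty 0.49 tz -0.84 turn 0.009
```

View pics/g.png

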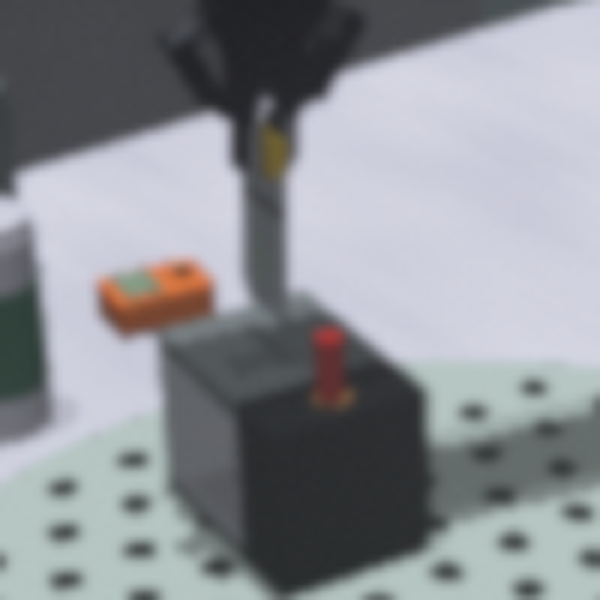

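The panel hangs above the slot, its side edges running at crop u≈248/288, nearly vertical; the pin is still home at (330,370). Compare its lean to predictions.

```bash
python3 - <<'E'
from h import *
s=bot.read_state(); T=np.array(s["tool_pos"]); R=np.array(s["eef_rot"]); xw=R[:,0]; yw=R[:,2]
c=lambda X:(proj("scene",X)-(245,110))*6+2.5
for th in(0.,.026,.06):
    ax=np.array([th,0,-1]); ax/=np.linalg.norm(ax)
    G=T-R[:,1]*.0047
    for nm,o in(("+y",.025),("-y",-.025)): print(th,nm,"top",c(G+ax*.015+yw*o).round(1),"low",c(G+ax*.095+yw*o).round(1))
# measured edges from the image per row
g=cv2.imread("pics/scene4.png").astype(float); u=np.arange(280,298)
for v in range(141,160,2):
    r=g[v,280:300].mean(1); r_=g[v,276:290].mean(1); 
    i=np.argmax(np.diff(r)); j=np.argmin(np.diff(r_)); 
    d=np.clip(np.diff(r)[max(0,i-2):i+3],0,None); e=np.clip(-np.diff(r_)[max(0,j-2):j+3],0,None)
    ue=280.5+max(0,i-2)+(d*np.arange(len(d))).sum()/d.sum(); ul=276.5+max(0,j-2)+(e*np.arange(len(e))).sum()/e.sum()
    print(v,"crop v",(v-110)*6+2.5,"right",round((ue-245)*6+2.5,1),"left",round((ul-245)*6+2.5,1))
E
```

```text
0.0 +y top [282.5 182.4] low [287.8 299.4]
0.0 -y top [243.3 153.8] low [249.6 269. ]
0.026 +y top [281.9 182.5] low [284.6 300.6]
0.026 -y top [242.7 153.9] low [246.4 270. ]
0.06 +y top [281.3 182.7] low [280.4 301.9]
0.06 -y top [242.1 154.1] low [242.2 271.3]
141 crop v 188.5 right 285.5 left 241.9
143 crop v 200.5 right 285.2 left 243.7
145 crop v 212.5 right 285.8 left 243.7
147 crop v 224.5 right 285.8 left 243.4
149 crop v 236.5 right 285.7 left 243.5
151 crop v 248.5 right 285.9 left 243.6
153 crop v 260.5 right 286.2 left 243.6
155 crop v 272.5 right 286.2 left 243.9
157 crop v 284.5 right 286.2 left 246.2
159 crop v 296.5 right 218.1 left 250.2
```

```bash
python3 - <<'E'
from h import *
for f,n in(("scene0","scene"),("top3","top")):
    g=cv2.cvtColor(cv2.imread(f"pics/{f}.png"),cv2.COLOR_BGR2GRAY).astype(float); p=proj(n,[.5203,-.2332,.12]); print(p)
    x0,y0=(np.round(p)-(8,7)).astype(int) if n=="scene" else (np.round(p)-(11,6)).astype(int); x1,y1=(x0+17,y0+15) if n=="scene" else (x0+23,y0+13)
    r=g[y0:y1,x0:x1]
    if n=="scene": print(r.astype(int))
    w=np.clip(np.median(r)-18-r,0,None); yy,xx=np.mgrid[y0:y1,x0:x1]; c=np.array([(w*xx).sum(),(w*yy).sum()])/w.sum(); print(n,c,onz(n,c,.12))
E
```

```text
[289.47932561 166.71547355]
[[175 197 198 196 190 181 173 164 154 147 141 136 132 130 130 135 150]
 [163 178 176 169 161 151 144 136 132 130 129 128 128 127 127 128 134]
 [142 149 147 140 135 131 128 126 126 126 127 127 128 127 127 127 128]
 [128 131 130 129 126 122 120 121 124 125 127 127 127 127 127 127 126]
 [126 127 127 126 123 115 107 108 117 123 126 127 127 126 126 126 126]
 [127 127 127 126 122 112 100  95 103 116 123 126 127 127 127 126 126]
 [127 126 126 127 125 118 107  94  93 104 115 123 126 127 126 127 126]
 [127 127 127 128 127 125 118 108  96  94 102 113 122 125 126 126 126]
 [127 127 127 128 127 127 125 120 110  98  93 100 114 122 125 126 126]
 [127 127 128 127 127 127 126 125 121 110 100  99 108 120 124 125 126]
 [127 127 127 127 127 127 127 127 125 121 114 112 116 122 125 125 125]
 [127 127 127 127 127 127 126 127 127 125 123 122 123 124 124 124 121]
 [123 126 128 127 127 127 127 127 126 126 125 125 124 122 118 114 109]
 [117 124 126 127 126 127 126 126 125 124 123 119 114 109 101  95  89]
 [104 116 122 126 125 125 124 121 117 114 109 100  91  83  76  79  87]]
scene [292.53144654 170.66037736] [ 0.52904079 -0.20052225  0.12      ]
[384.85096423 221.54704593]
top [384.82864039 222.40265487] [ 0.5175366  -0.23304176  0.12      ]
```

Call:
send_rows --rows '[{"tx": -0.6,"ty": 0,"tz": -0.8,"turn": 0.009},{"tx": 0,"ty": 0,"tz": 0,"turn": 0},{"tx": 0,"ty": 0,"tz": 0,"turn": 0}]'

```text
clock: 20.5
tool_pos: [0.5169, -0.2345, 0.258]
eef_rot: [[0.991, 0.064, 0.118], [-0.118, -0.001, 0.993], [0.064, -0.998, 0.006]]
force: [-0.8, 0.0, -3.1]
opening: 0.013
```

```bash
python3 -c "
from h import *
go(.5154,-.2332,.235,-.117)"
```

```text
t 20.5 pos [ 0.5169 -0.2345  0.258 ] yaw -0.118 tilt 0.064 F [-0.8  0.  -3.1] op 0.0130
tx -0.31 ty 2.29 tz 0.10 turn -0.001
```

Call:
send_rows --rows '[{"tx": -0.2,"ty": 1,"tz": 0.05,"turn": 0},{"tx": 0,"ty": 1,"tz": 0,"turn": 0},{"tx": 0,"ty": 1,"tz": 0,"turn": 0},{"tx": 0,"ty": 0.3,"tz": 0,"turn": 0},{"tx": 0,"ty": 0,"tz": 0,"turn": 0}]'

```text
clock: 21.12
tool_pos: [0.5168, -0.2335, 0.2218]
eef_rot: [[0.991, 0.063, 0.117], [-0.118, -0.0, 0.993], [0.063, -0.998, 0.007]]
force: [0.7, 0.1, -1.9]
opening: 0.0133
```

```bash
python3 -c "
from h import *
go(.5154,-.2335,.218,-.117)"
```

```text
t 21.12 pos [ 0.5168 -0.2335  0.2218] yaw -0.118 tilt 0.063 F [ 0.7  0.1 -1.9] op 0.0133
tx -0.16 ty 0.37 tz -0.02 turn -0.001
```

Call:
send_rows --rows '[{"tx": -0.12,"ty": 0,"tz": 0,"turn": 0},{"tx": 0,"ty": 0.3,"tz": 0,"turn": 0},{"tx": 0,"ty": 0.3,"tz": 0,"turn": 0},{"tx": 0,"ty": 0,"tz": 0,"turn": 0}]'

```text
clock: 21.62
tool_pos: [0.5159, -0.234, 0.2161]
eef_rot: [[0.991, 0.064, 0.118], [-0.118, -0.002, 0.993], [0.063, -0.998, 0.006]]
force: [-0.9, -0.7, -3.2]
opening: 0.013
```

The tip is ~6 mm below the roof top without contact. Continue in small steps.

Call:
send_rows --rows '[{"tx": 0,"ty": 0.4,"tz": 0,"turn": 0},{"tx": 0,"ty": 0.4,"tz": 0,"turn": 0},{"tx": 0,"ty": 0.4,"tz": 0,"turn": 0},{"tx": 0,"ty": 0,"tz": 0,"turn": 0}]'

```text
clock: 22.12
tool_pos: [0.5159, -0.2341, 0.2028]
eef_rot: [[0.991, 0.062, 0.118], [-0.118, -0.001, 0.993], [0.061, -0.998, 0.006]]
force: [-1.4, -1.1, -4.1]
opening: 0.0132
```

Call:
send_rows --rows '[{"tx": 0,"ty": 0.5,"tz": 0,"turn": 0},{"tx": 0,"ty": 0.5,"tz": 0,"turn": 0},{"tx": 0,"ty": 0.5,"tz": 0,"turn": 0},{"tx": 0,"ty": 0.5,"tz": 0,"turn": 0},{"tx": 0,"ty": 0,"tz": 0,"turn": 0}]'

```text
clock: 22.75
tool_pos: [0.5169, -0.234, 0.181]
eef_rot: [[0.991, 0.061, 0.118], [-0.118, -0.001, 0.993], [0.06, -0.998, 0.006]]
force: [-1.5, -0.5, -5.5]
opening: 0.013
```

Call:
send_rows --rows '[{"tx": 0,"ty": 0.5,"tz": 0,"turn": 0},{"tx": 0,"ty": 0.5,"tz": 0,"turn": 0},{"tx": 0,"ty": 0.5,"tz": 0,"turn": 0},{"tx": 0,"ty": 0.5,"tz": 0,"turn": 0},{"tx": 0,"ty": 0.4,"tz": 0,"turn": 0},{"tx": 0,"ty": 0.4,"tz": 0,"turn": 0},{"tx": 0,"ty": 0,"tz": 0,"turn": 0}]'

```text
clock: 23.62
tool_pos: [0.5182, -0.2339, 0.1508]
eef_rot: [[0.991, 0.06, 0.118], [-0.119, -0.0, 0.993], [0.059, -0.998, 0.007]]
force: [-2.3, -0.8, -4.1]
opening: 0.013
```

```bash
python3 -c "
from h import *
go(.519,-.234,.1473,-.117)"
```

```text
t 23.62 pos [ 0.5182 -0.2339  0.1508] yaw -0.119 tilt 0.060 F [-2.3 -0.8 -4.1] op 0.0130
tx 0.05 ty 0.36 tz -0.00 turn -0.002
```

Call:
send_rows --rows '[{"tx": 0,"ty": 0.35,"tz": 0,"turn": 0},{"tx": 0,"ty": 0,"tz": 0,"turn": 0},{"tx": 0,"ty": 0,"tz": 0,"turn": 0},{"tx": 0,"ty": 0,"tz": 0,"turn": 0}]'

```text
clock: 24.12
tool_pos: [0.5184, -0.2339, 0.1471]
eef_rot: [[0.991, 0.06, 0.118], [-0.119, -0.0, 0.993], [0.059, -0.998, 0.007]]
force: [-3.6, -0.6, -2.9]
opening: 0.0131
```

```bash
python3 -c "
from h import *
go(.519,-.234,.1473,-.117)
for n in('top','scene'): cv2.imwrite(f'pics/{n}5.png',viewer.snapshot(n)[:,:,::-1])
b=cv2.imread('pics/scene5.png')[130:205,250:325]
cv2.imwrite('pics/i.png',cv2.resize(b,(600,600),interpolation=2))"
```

```text
t 24.12 pos [ 0.5184 -0.2339  0.1471] yaw -0.119 tilt 0.060 F [-3.6 -0.6 -2.9] op 0.0131
tx 0.06 ty -0.02 tz -0.00 turn -0.002
```

View pics/i.png

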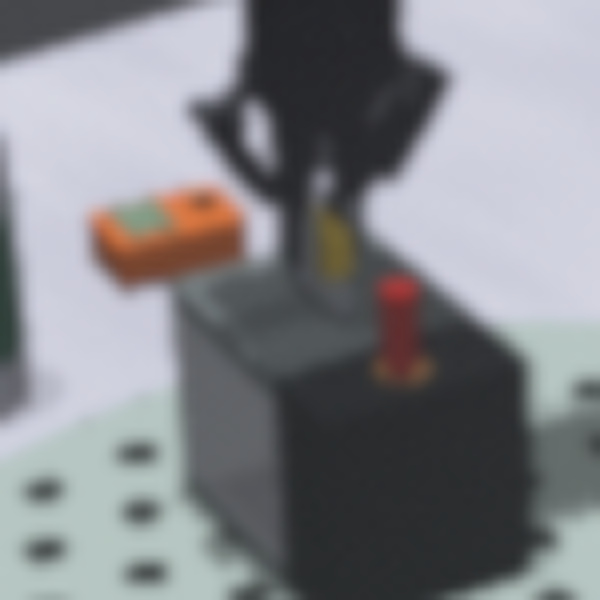

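The panel is in the slot with the yellow grip (crop 335,240) clear above the roof, and the pin is home (400,370). Slip check: the grip's image position relative to the tool, before and after insertion, and speed.

```bash
python3 - <<'E'
from h import *
P={"scene4":([.5233,-.2257,.2554],(280,125,300,145)),"scene5":([.5184,-.2339,.1471],(284,150,302,172))}
for f,(T,(x0,y0,x1,y1)) in P.items():
    r=cv2.imread(f"pics/{f}.png").astype(float)[y0:y1,x0:x1]; w=np.clip(np.minimum(r[:,:,1],r[:,:,2])-r[:,:,0]-20,0,60); yy,xx=np.mgrid[y0:y1,x0:x1]
    c=np.array([(w*xx).sum(),(w*yy).sum()])/w.sum(); yb=y0+np.nonzero(w.max(1)>15)[0]; print(f,c-proj("scene",T),"rows",yb.min()-proj("scene",T)[1],yb.max()-proj("scene",T)[1])
s=bot.read_state(); print(np.abs(s["joint_velocities"]).max(),s["force"],s["opening"])
E
```

```text
scene4 [ 1.97170698 -0.44283283] rows -2.3498095708300752 1.6501904291699248
scene5 [ 1.98804414 -0.03571229] rows -2.2915946473960958 1.7084053526039042
0.0037971799520102774 [-3.00346485 -0.63940754 -2.49581844] 0.01302430389293335
```

```bash
python3 -c "
from h import *
print(bot.close_job()); go(.5184,-.2339,.1471,-.117)"
```

```text
the job is handed in; nothing more can be done
None
the job is handed in; nothing more can be done
```

I plugged the red pin home in the terminal opening and let go of it. The yellow panel is now held in the roof slot with its black line at roof level. I handed the job in at about 24 s of the 67 s; it gave no verdict.

**Last checks:**
- **Pin:** I pushed it in until the head stopped on the column, about 28 mm deep. It was standing in its brass ring in every later picture.
- **Panel height:** the tool's height puts the black line within about 1 mm of the roof top. The grip moved about 0.4 px in the pictures (roughly 1.5 mm) between carrying and insertion, so it did not slip noticeably.
- **Hold:** the jaws were closed on the grip at 13 mm opening, and the joints were still.
- **Surroundings:** nothing else looked moved in the crops I viewed. I did not measure the bystanders or the blue panel afterwards.

**Less than ideal:**
- **Lean:** the tool's lean grew during the moves to 0.060 rad, and the one correction I tried did not reduce it. The pictures put the panel's own lean at about 0.045 rad (give or take 0.015), inside the 0.1 limit.
- **Side force:** about 3 N remained at the end, so the panel is lightly touching the slot wall.
- **Camera bias:** the top camera read about 2.7 mm short in x against the robot at both the pin and the terminal. I corrected for that at the panel and the slot.

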